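# Present the matching offset lever over its fixture

## Task

Of the three green cast levers, pick out the one whose two holes match the spacing of the fixture's two pins, take it across its arm at its balance point (nearer the heavy boss) and lift it level. Hold it level and still about 3 cm above the pin tips, boss hole over the thick pin and eye hole over the thin pin, without touching the fixture with it, ready for a colleague to guide it down; finish while still holding it there, do not lower it or let go. Leave the other two levers, the crucibles and the timer where they are.

Things in the scene. Friction and masses are not known exactly. Their poses are not given: they have to be found in the camera images.
- lever_a_balance (a point): Balance point of a green cast lever lying flat (three look alike; this one has 125 mm between hole centres). Inside its straight arm (12 mm wide, top 26 mm above the underside), on the line of the holes, 38 mm from the boss hole's centre, 87 mm from the eye's, 13.5 mm above the underside. About 0.42 kg, give or take a fifth. x along the arm from boss to eye, y across it, z up.
- lever_a_big_hole (a point): Centre, at underside level, of the 16 mm vertical hole in the heavy round boss (43 mm across, 32 mm tall) at one end of the 125 mm lever; a bronze ring lines it. Same axes.
- lever_a_small_hole (a point): Centre, at underside level, of the 10 mm vertical hole in the small eye (26 mm across, 24 mm tall) at the other end of the 125 mm lever; a bronze ring lines it. Same axes.
- lever_b_balance (a point): Balance point of a green cast lever lying flat (three look alike; this one has 150 mm between hole centres). Inside its straight arm (12 mm wide, top 26 mm above the underside), on the line of the holes, 47.5 mm from the boss hole's centre, 102.5 mm from the eye's, 13.5 mm above the underside. About 0.42 kg, give or take a fifth. x along the arm from boss to eye, y across it, z up.
- lever_b_big_hole (a point): Centre, at underside level, of the 16 mm vertical hole in the heavy round boss (43 mm across, 32 mm tall) at one end of the 150 mm lever; a bronze ring lines it. Same axes.
- lever_b_small_hole (a point): Centre, at underside level, of the 10 mm vertical hole in the small eye (26 mm across, 24 mm tall) at the other end of the 150 mm lever; a bronze ring lines it. Same axes.
- lever_c_balance (a point): Balance point of a green cast lever lying flat (three look alike; this one has 175 mm between hole centres). Inside its straight arm (12 mm wide, top 26 mm above the underside), on the line of the holes, 57.5 mm from the boss hole's centre, 117.5 mm from the eye's, 13.5 mm above the underside. About 0.42 kg, give or take a fifth. x along the arm from boss to eye, y across it, z up.
- lever_c_big_hole (a point): Centre, at underside level, of the 16 mm vertical hole in the heavy round boss (43 mm across, 32 mm tall) at one end of the 175 mm lever; a bronze ring lines it. Same axes.
- lever_c_small_hole (a point): Centre, at underside level, of the 10 mm vertical hole in the small eye (26 mm across, 24 mm tall) at the other end of the 175 mm lever; a bronze ring lines it. Same axes.
- thick_pin_tip (a point): Top centre of the thick pin (12 mm across, goes into the boss hole) of the bench fixture: a fixed dark steel base plate 215 x 64 x 16 mm with two upright steel pins 150 mm apart, each on an 8 mm high aluminium collar; both tips are 58 mm above the worktop. Axes: x from the thick pin towards the thin pin, z up.
- thin_pin_tip (a point): Top centre of the fixture's thin pin (7 mm across, goes into the eye hole), 58 mm above the worktop; same axes.
- fixture: The bench fixture described at the thick pin; origin at the centre of its underside on the worktop, x from thick pin to thin pin, z up. It does not move.
- crucible_1: Bystander: white crucible, 41 mm across, 36 mm tall, loose; origin at the centre of its underside.
- crucible_3: Bystander: white crucible, 41 mm across, 40 mm tall, loose; origin at the centre of its underside.
- timer: Bystander: small light lab timer with orange buttons, 52 x 64 x 19 mm, loose; origin at the centre of its underside.
There are look-alikes about, which are no part of the job. Several things look just like the fixture: the one meant starts farthest to the robot's right.

How it is judged:
By the outcome, as a careful person would: the job done as asked, in the order asked, and still so for the second after the job is handed in, while the arm keeps its last pose, push and grip.
It also fails if it takes over 42 s, if anything falls off the work surface, if the arm or the gripper's body presses on something with over 40 N, if the wrist force passes 120 N, or if a joint passes its speed limit or range.

## Robot

A 7-joint arm with a two-finger parallel gripper is mounted at the origin on a cart in front of the work surface, level with it; the furniture and walls round the work are solid. World frame = base frame: x ahead of the robot, y to its left, z up, the work surface at z = 0. Lengths are in m, angles in rad, forces in N, time in s.
With the tool pointing down it reaches from about 0.35 to 0.775 m from the base axis. Payload 3.1 kg.
Tool frame: the origin (TCP) lies on the front face of the gripper's body, between the roots of the fingers; the fingertips stand 73 mm ahead of it and the grasp point (between the pads) lies 54 mm ahead of it; z points along the fingers, y is the line along which they close (so a half turn about z gives the same grasp; the last joint's range is limited). The gripper opens to 85 mm and grips with 20 to 120 N. Pads are 22 mm wide; open, the fingers measure 114 mm over their backs; the gripper's body (76 mm by 85 mm) begins 54 mm behind the grasp point. The pads swing forward as they close: fully open they stand 13 mm farther back than shut.
Start: joints at [1.103, 0.311, 0.014, 1.512, -0.004, 1.319, -0.027], TCP at [0.227, -0.501, 0.304] pointing down, gripper open.
Joint ranges: [-2.7, 2.7], [-0.3, 1.91], [-1.27, 1.3], [0.12, 2.57], [-1.44, 4.58], [0.2, 2.03], [-3.05, 3.05]. Speed limits (rad/s): [2.79, 2.79, 3.14, 3.14, 3.14, 3.14, 3.14].

## Interface

Orientations are given as a 3x3 rotation matrix whose columns are the frame's x, y, z axes.
In Python, from workcell import arm gives the robot as it stands. The module is installed in compiled form; this text tells all that it offers.
- The arm moves only by the shell command python3 -m jog 'ROWS' [FORCE]. ROWS is JSON, a list that holds one entry, the list of rows, each a list of 7 numbers: the turn, a rotation vector about the tool's x, y, z in degrees, then the shift along the tool's x, y, z in m, then the gripper's target within -1 to 1 (shut at 1, half-way at 0, fully open at -1). A call has exactly 5 rows; each row is the pose to reach, as a shift and turn from the pose commanded when the call began, along the tool's axes at that moment; what a row does not reach only later rows make up. A row lasts 1/12 s, in which the tool goes at most 41.7 mm and 7.16 degrees, less where a joint would pass 70% of its speed; a pose out of reach is approached as far as the arm can. A call with a gripper value outside its range is refused whole. The fingers move at their own pace and stop on an object; FORCE is the grip in N (left out, the last holds). Time passes only in rows, so rows that repeat a pose let the fingers close, or fill a call up. It gives the time, the measured TCP pose, the force, the opening and the grip force at its end, in the units of the state.
- arm.get_state(): the state, without advancing time (a new reading comes with each control period).
- arm.get_image(name): name is "side" or "top"; returns a dict with "pixels" (420x560x3 uint8, red, green, blue), "intrinsics" (3x3 intrinsics, pixels), "k1" (the pictures are not rectified: a ray, as slopes to the right and down, at radius r is drawn at 1 + k1 r^2 times it, then the intrinsics apply), "position" and "attitude" of the camera in the world. Camera axes: x right, y up, looking along -z (the intrinsics and any distortion apply to the point x, -y, -z); pixel columns grow to the right and rows downward; lengths in m; the calibration is good to about 2 mm. A picture is of the moment at which its call begins. There is no depth.
- arm.hand_in(): hands the job in; it is judged then, once.
The state is a dict: "time": time; "joint_pos": joint angles; "qvel": joint speeds; "joint_torque": joint torques, N m; "tool_pos": TCP position; "orientation": TCP orientation; "force": force on the tool from outside, world axes, zero at the start; "torque": the same for the moment, N m; "width": finger opening in m; "gripper_force": force on a finger pad.
Only numpy, scipy, OpenCV 4.12 (cv2) and the standard library are available. Lean on these libraries where they do the work, as an engineer would, in place of code of your own. Each camera call takes 0.05 s, during which the arm holds its last target. There are 200 camera calls.

## Working session

There is one attempt and no reset: what is moved stays moved. The work goes in short steps, Python scripts to look and compute and a shell command to move; the robot and the scene stay as the last step left them, time stands still between calls to the robot, and variables do not carry over. Pictures are saved under pics/ and viewed, at most 10 in all, crops included, and the job is handed in when it is done.

```bash
mkdir -p pics; cat > h.py <<'E'
import numpy as np, cv2
from workcell import arm
def snap(n):
    im=arm.get_image(n); np.save(f'/tmp/{n}.npy',im,allow_pickle=True); return im
def load(n): return np.load(f'/tmp/{n}.npy',allow_pickle=True).item()
def px2w(im,u,v,z):
    K=np.array(im['intrinsics']);k=im['k1']
    d=np.array([(u-K[0,2])/K[0,0],(v-K[1,2])/K[1,1]]);s=d.copy()
    for _ in range(30): s=d/(1+k*(s@s))
    R=np.array(im['attitude']);r=R@np.array([s[0],-s[1],-1]);p=np.array(im['position'])
    return p+r*(z-p[2])/r[2]
def w2px(im,P):
    K=np.array(im['intrinsics']);q=np.array(im['attitude']).T@(np.array(P)-np.array(im['position']))
    s=np.array([q[0],-q[1]])/-q[2];s=s*(1+im['k1']*(s@s));return K[0,0]*s[0]+K[0,2],K[1,1]*s[1]+K[1,2]
def save(im,f,box=None,sc=1):
    p=np.ascontiguousarray(im['pixels'][:,:,::-1])
    if box: p=p[box[1]:box[3],box[0]:box[2]]
    cv2.imwrite('pics/'+f,cv2.resize(p,None,fx=sc,fy=sc,interpolation=cv2.INTER_CUBIC))
E
python3 - <<'E'
from h import *
for n in('top','side'):
    im=snap(n);save(im,n+'1.png',None,1.4);print(n,im['position'],im['attitude'],im['intrinsics'],im['k1'])
s=arm.get_state();print(s)
E
```

```text
top [0.38604265 0.03712539 1.12813972] [[-1.76708542e-03  9.87095459e-01 -1.60123180e-01]
 [-9.99859458e-01  9.25474520e-04  1.67394175e-02]
 [ 1.66715929e-02  1.60130256e-01  9.86955095e-01]] [[420.89428403   0.         280.35893456]
 [  0.         420.89428403 210.84264785]
 [  0.           0.           1.        ]] -0.02140304921363706
side [-0.50374501 -0.69316265  0.77891311] [[ 0.55231195  0.39665783 -0.73322171]
 [-0.83330525  0.28752435 -0.47215687]
 [ 0.02353438  0.87177538  0.48934018]] [[519.12543217   0.         273.3711466 ]
 [  0.         519.12543217 213.74687095]
 [  0.           0.           1.        ]] -0.12515927142959185
{'time': 0.1, 'joint_pos': array([ 1.10328184,  0.31166215,  0.01399962,  1.5128969 , -0.00436456,
        1.31923035, -0.02721923]), 'qvel': array([ 0.00281131, -0.00117549,  0.0001859 , -0.00606781,  0.0007014 ,
       -0.0012892 , -0.00012198]), 'joint_torque': array([ 1.27117728e-03, -3.80855763e+01,  1.47244460e-01, -2.31240714e+01,
        1.24839158e-02,  8.17664608e-03,  1.46327324e-05]), 'tool_pos': array([ 0.22698093, -0.50042173,  0.30292047]), 'orientation': array([[ 9.10677818e-01,  4.13116077e-01, -1.00912120e-03],
       [ 4.13117290e-01, -9.10675808e-01,  1.91750410e-03],
       [-1.26830487e-04, -2.16311387e-03, -9.99997652e-01]]), 'force': array([-0.53477184, -0.79955272,  0.1289753 ]), 'torque': array([-0.07860945, -0.06132989,  0.03326671]), 'gripper_force': 0.0, 'width': 0.08522899895538147}
```

View pics/top1.png

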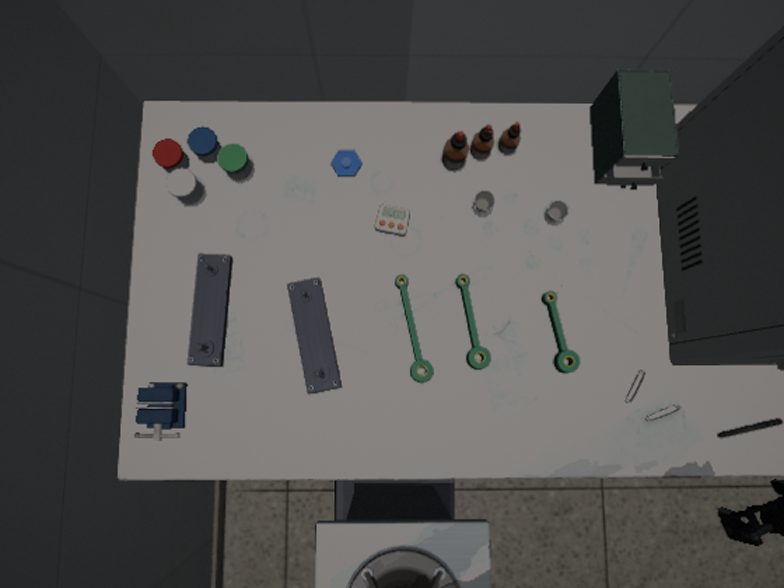

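View pics/side1.png

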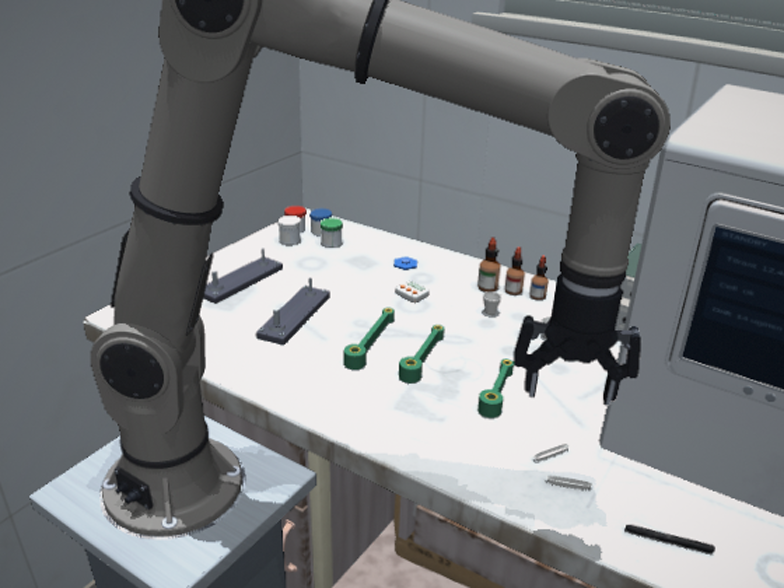

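Top view (shown at 1.4×). Lever candidates: left (eye 401,281, boss 421,370), middle (eye 463,281, boss 479,357) and right (eye 550,298, boss 567,360). Fixture candidates: plates at (210,310) and (314,335). Image right is the robot's right, so I choose the plate at (314,335). Next: measure the spacings and check in a close crop.

```bash
python3 - <<'E'
from h import *
im=load('top')
box=(190,180,430,290)
save(im,'crop1.png',box,3.3)
P=lambda u,v,z:px2w(im,u/1.4,v/1.4,z)
for n,e,b in(('L',(401,281),(421,370)),('M',(463,281),(479,357)),('R',(550,298),(567,360))):
    E=P(*e,.024);B=P(*b,.032);print(n,E,B,np.linalg.norm((E-B)[:2]))
s=load('side');save(s,'crop2.png',(170,190,330,290),5)
E
```

```text
L [0.59258016 0.00214722 0.024     ] [ 0.42378078 -0.03391641  0.032     ] 0.17260884691910344
M [ 0.59274857 -0.11635432  0.024     ] [ 0.44759965 -0.142088    0.032     ] 0.1474124496707066
R [ 0.56000642 -0.28223895  0.024     ] [ 0.44172411 -0.3067082   0.032     ] 0.12078679304022633
```

View pics/crop1.png

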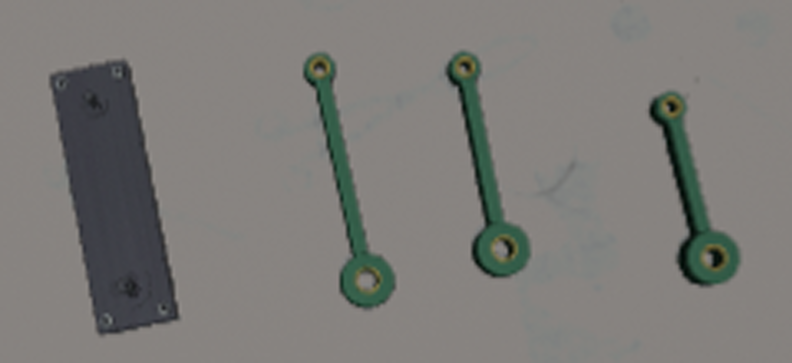

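View pics/crop2.png

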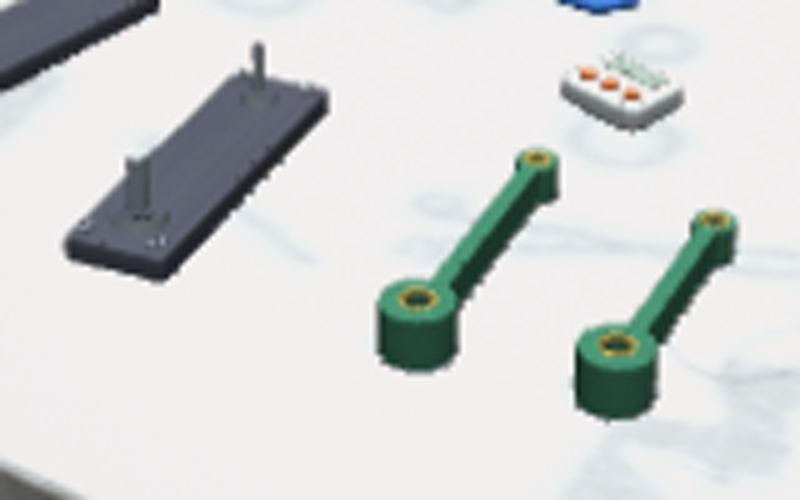

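Lever M (about 150 mm) is the match. The thick pin (crop 2 at 137,158) is the end near the robot and the thin pin (258,43) the far end. The boss also lies near the robot, so little yaw is needed. Next I refine these by segmentation.

```bash
cat > m.py <<'E'
from h import *
def blobs(im,box):
    p=im['pixels'].astype(int);r,g,b=p[...,0],p[...,1],p[...,2]
    m=((r-b>25)&(r-g>-8)).astype(np.uint8);m[:box[1]]=0;m[box[3]:]=0;m[:,:box[0]]=0;m[:,box[2]:]=0
    m=cv2.dilate(m,np.ones((3,3),np.uint8))
    n,l,st,c=cv2.connectedComponentsWithStats(m)
    out=[]
    for i in range(1,n):
        if st[i,4]<8: continue
        cn,_=cv2.findContours((l==i).astype(np.uint8),cv2.RETR_EXTERNAL,cv2.CHAIN_APPROX_NONE)
        h=cv2.convexHull(cn[0]); x,y,w,hh=st[i,:4]
        M=cv2.moments(h);out.append((M['m10']/max(M['m00'],1e-9),M['m01']/max(M['m00'],1e-9),st[i,4]))
    return out
E
python3 - <<'E'
from m import *
im=load('top');s=load('side')
for u,v,a in blobs(im,(270,180,430,290)): print('top',u,v,a,px2w(im,u,v,.024)[:2],px2w(im,u,v,.032)[:2])
for u,v,a in blobs(s,(230,200,400,300)): print('side',u,v,a,px2w(s,u,v,.024)[:2],px2w(s,u,v,.032)[:2])
p=im['pixels'].astype(int).sum(2);m=np.zeros(p.shape,np.uint8);m[180:290,195:255]=(p[180:290,195:255]<290)
print(m.sum());n,l,st,c=cv2.connectedComponentsWithStats(m);i=1+st[1:,4].argmax()
cn,_=cv2.findContours((l==i).astype(np.uint8),cv2.RETR_EXTERNAL,cv2.CHAIN_APPROX_NONE)
W=np.array([px2w(im,*q[0],.016)[:2] for q in cn[0]],np.float32)
print('plate',cv2.minAreaRect(W*1000))
c1=lambda x,y:(190+x/3.3,180+y/3.3)
for q in((52,75),(128,60),(178,318),(98,333)): print('corner',px2w(im,*c1(*q),.016))
for n,q in(('thick',(137,158)),('thin',(258,43))): print('side pin',n,px2w(s,170+q[0]/5-.4,190+q[1]/5-.4,.058))
# collars in side
for n,q in(('thick',(130,288)),('thin',(93,102))): print('top pin@.04',n,px2w(im,*c1(*q),.04),'@.058',px2w(im,*c1(*q),.058))
E
```

```text
top 286.5157894736842 199.96140350877192 58 [0.59462492 0.00190589] [0.59311365 0.00216108]
top 330.55555555555554 199.6185185185185 57 [ 0.59573015 -0.11599133] [ 0.59421087 -0.11488193]
top 393.38435374149657 211.88095238095238 61 [ 0.56264926 -0.28377759] [ 0.56136966 -0.2814525 ]
top 342.37198067632846 254.64734299516905 76 [ 0.44896953 -0.1440216 ] [ 0.4485136 -0.1427091]
top 406.02035623409665 257.4631043256997 73 [ 0.44128564 -0.31188427] [ 0.44088538 -0.30935553]
top 301.05729166666663 264.390625 65 [ 0.4237832  -0.03532765] [ 0.42350975 -0.0348027 ]
side 350.3760162601626 204.23373983739833 66 [ 0.81813528 -0.1251796 ] [ 0.80412699 -0.13119866]
side 369.1297297297297 203.64324324324323 76 [ 0.85672831 -0.17143971] [ 0.84231104 -0.17696854]
side 385.5607476635514 205.70301142263756 124 [ 0.87488888 -0.21921348] [ 0.86027916 -0.22423604]
side 291.32581453634083 206.06766917293234 73 [0.69965822 0.01724043] [0.68690546 0.00971211]
side 364.5 209.0 12 [ 0.81595169 -0.17435793] [ 0.80196654 -0.17985583]
side 277.05925925925925 221.037037037037 32 [0.59768751 0.00270645] [ 0.58601
[... 365 characters left out ...]
-0.28252357] [ 0.55319382 -0.28687521]
side 350.52525252525254 282.8787878787879 60 [ 0.45179964 -0.30575135] [ 0.4416735  -0.30985684]
2014
plate ((491.5263671875, 167.50730895996094), (214.79298400878906, 66.24980926513672), 11.979379653930664)
corner [0.58831722 0.21814177 0.016     ]
corner [0.60079382 0.15672671 0.016     ]
corner [0.39318693 0.11361212 0.016     ]
corner [0.38153835 0.17653344 0.016     ]
side pin thick [0.4178391  0.14983908 0.058     ]
side pin thin [0.56397896 0.18116765 0.058     ]
top pin@.04 thick [0.41609066 0.1494345  0.04      ] @.058 [0.41559361 0.14757668 0.058     ]
top pin@.04 thin [0.56225361 0.18123087 0.04      ] @.058 [0.55933873 0.17884707 0.058     ]
```

```bash
cat > go.py <<'E'
# go.py x y z yaw_deg: total turn (deg) and shift in tool axes to a downward pose with tool x at yaw
import sys
from h import *
from scipy.spatial.transform import Rotation as Ro
x,y,z,a=map(float,sys.argv[1:5]);s=arm.get_state();R=np.array(s['orientation']);a=np.radians(a)
G=np.array([[np.cos(a),np.sin(a),0],[np.sin(a),-np.cos(a),0],[0,0,-1]])
print('turn',Ro.from_matrix(R.T@G).as_rotvec(degrees=True).round(2),'shift',(R.T@(np.array([x,y,z])-s['tool_pos'])).round(4),'t',s['time'],'q',s['joint_pos'].round(2))
E
python3 go.py .4955 -.1339 .25 10.3
```

```text
turn [-0.12  0.02 14.1 ] shift [ 0.396  -0.2227  0.0534] t 0.1 q [ 1.1   0.31  0.01  1.51 -0.    1.32 -0.03]
```

```bash
python3 -m jog '[[[0,0,3,0.033,-0.0185,0.004,-1],[0,0,6,0.066,-0.037,0.009,-1],[0,0,9,0.099,-0.0555,0.013,-1],[0,0,12,0.132,-0.074,0.018,-1],[0,0,14.1,0.165,-0.0925,0.022,-1]]]'
python3 go.py .4955 -.1339 .25 10.3
```

```text
time: 0.52
tool_pos: [0.3397, -0.3467, 0.2812]
orientation: [[0.984, 0.176, -0.001], [0.176, -0.984, 0.001], [-0.001, -0.001, -1.0]]
force: [1.2, -0.2, -0.5]
width: 0.0855
gripper_force: 0.0
turn [-0.05  0.04 -0.16] shift [ 0.1909 -0.182   0.0312] t 0.5167 q [ 0.82  0.2  -0.07  1.72  0.01  1.23 -0.65]
```

```bash
python3 -m jog '[[[0,0,0,0.028,-0.026,0.005,-1],[0,0,0,0.056,-0.053,0.01,-1],[0,0,0,0.084,-0.08,0.015,-1],[0,0,0,0.112,-0.107,0.02,-1],[0,0,0,0.14,-0.134,0.025,-1]]]'
python3 -m jog '[[[0,0,0,0.025,-0.024,0.003,-1],[0,0,0,0.051,-0.048,0.006,-1],[0,0,0,0.051,-0.048,0.006,-1],[0,0,0,0.051,-0.048,0.006,-1],[0,0,0,0.051,-0.048,0.006,-1]]]'
python3 go.py .4955 -.1339 .09 10.3
```

```text
time: 0.93
tool_pos: [0.4535, -0.1898, 0.2564]
orientation: [[0.984, 0.179, -0.001], [0.179, -0.984, 0.0], [-0.001, -0.0, -1.0]]
force: [0.4, 0.1, 0.2]
width: 0.0854
gripper_force: 0.0
time: 1.35
tool_pos: [0.4941, -0.1357, 0.2504]
orientation: [[0.984, 0.179, -0.002], [0.179, -0.984, -0.001], [-0.002, 0.0, -1.0]]
force: [-0.7, -1.2, 0.1]
width: 0.0854
gripper_force: 0.0
turn [0.01 0.1  0.01] shift [ 0.0019 -0.0016  0.1603] t 1.35 q [ 0.43  0.29 -0.25  1.69  0.08  1.18 -1.23]
```

```bash
python3 -m jog '[[[0,0.1,0,0.002,-0.0016,0.03,-1],[0,0.1,0,0.002,-0.0016,0.06,-1],[0,0.1,0,0.002,-0.0016,0.09,-1],[0,0.1,0,0.002,-0.0016,0.12,-1],[0,0.1,0,0.002,-0.0016,0.14,-1]]]'
python3 -m jog '[[[0,0,0,0,0,0.01,-0.6],[0,0,0,0,0,0.02,-0.3],[0,0,0,0,0,0.03,-0.3],[0,0,0,0,0,0.032,-0.3],[0,0,0,0,0,0.032,-0.3]]]'
python3 - <<'E'
from m import *
im=snap('side');save(im,'side2.png',(210,180,370,300),5)
for u,v,a in blobs(im,(270,220,330,280)): print('side',u,v,a,px2w(im,u,v,.024)[:2],px2w(im,u,v,.032)[:2])
E
python3 go.py .4955 -.1339 .077 10.3
```

```text
time: 1.77
tool_pos: [0.4937, -0.1355, 0.1082]
orientation: [[0.985, 0.175, -0.003], [0.175, -0.985, -0.0], [-0.003, -0.0, -1.0]]
force: [-0.5, -0.2, -0.9]
width: 0.0853
gripper_force: 0.0
time: 2.18
tool_pos: [0.4964, -0.1337, 0.0789]
orientation: [[0.984, 0.178, 0.002], [0.178, -0.984, 0.0], [0.002, 0.0, -1.0]]
force: [0.2, -0.6, 0.5]
width: 0.0559
gripper_force: 0.0
side 314.4313725490196 233.43137254901958 15 [ 0.60113762 -0.11995042] [ 0.58942891 -0.12602489]
side 292.95238095238096 258.4718614718615 51 [ 0.46040608 -0.13614   ] [ 0.45018874 -0.14204291]
turn [ 0.04 -0.16 -0.01] shift [-0.0014  0.      0.0025] t 2.2333 q [ 0.4   0.49 -0.22  1.87  0.15  0.79 -1.29]
```

View pics/side2.png

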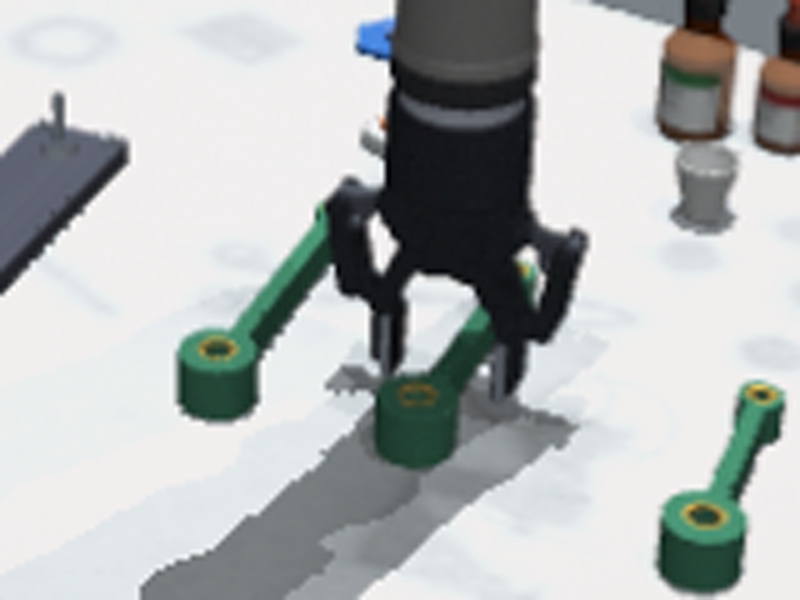

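The fingers straddle the middle lever's arm (boss hole at 418,395), clear of the left and right levers. Closing.

```bash
python3 -m jog '[[[0,0,0,-0.001,0,0.001,1],[0,0,0,-0.001,0,0.001,1],[0,0,0,-0.001,0,0.001,1],[0,0,0,-0.001,0,0.001,1],[0,0,0,-0.001,0,0.001,1]]]' 80
python3 -m jog '[[[0,0,0,0,0,0,1],[0,0,0,0,0,0,1],[0,0,0,0,0,0,1],[0,0,0,0,0,0,1],[0,0,0,0,0,0,1]]]'
```

```text
time: 2.65
tool_pos: [0.4959, -0.1339, 0.0788]
orientation: [[0.984, 0.179, 0.003], [0.179, -0.984, -0.001], [0.003, 0.001, -1.0]]
force: [-0.1, -1.1, 4.5]
width: 0.0105
gripper_force: 80.3
time: 3.07
tool_pos: [0.4959, -0.1339, 0.0788]
orientation: [[0.984, 0.179, 0.003], [0.179, -0.984, -0.001], [0.003, 0.001, -1.0]]
force: [-0.6, -0.7, 6.7]
width: 0.0097
gripper_force: 80.5
```

```bash
python3 -m jog '[[[0,0,0,0,0,-0.005,1],[0,0,0,0,0,-0.015,1],[0,0,0,0,0,-0.03,1],[0,0,0,0,0,-0.05,1],[0,0,0,0,0,-0.07,1]]]'
python3 -m jog '[[[0,0,0,0,0,-0.015,1],[0,0,0,0,0,-0.02,1],[0,0,0,0,0,-0.02,1],[0,0,0,0,0,-0.02,1],[0,0,0,0,0,-0.02,1]]]'
python3 - <<'E'
from m import *
im=snap('side');save(im,'side3.png',(200,120,370,300),3.3)
t=snap('top');save(t,'top3.png',(270,160,400,290),4.5)
print(arm.get_state())
E
```

```text
time: 3.48
tool_pos: [0.4942, -0.133, 0.148]
orientation: [[0.984, 0.179, -0.001], [0.179, -0.984, 0.001], [-0.001, -0.002, -1.0]]
force: [0.1, -0.4, -3.4]
width: 0.0102
gripper_force: 79.3
time: 3.9
tool_pos: [0.4941, -0.1333, 0.1665]
orientation: [[0.984, 0.179, -0.001], [0.179, -0.984, 0.001], [-0.001, -0.001, -1.0]]
force: [0.3, -0.3, -3.4]
width: 0.0099
gripper_force: 79.3
{'time': 4.0, 'joint_pos': array([ 0.42324653,  0.37122858, -0.2439408 ,  1.79990143,  0.10431999,
        0.98440591, -1.2536044 ]), 'qvel': array([-2.73753901e-04, -1.34975373e-04, -8.48095365e-04, -6.48275304e-03,
       -5.15199489e-04,  1.97357688e-03,  5.02301534e-05]), 'joint_torque': array([-2.50710014e-03, -3.86416662e+01, -2.12079652e+00, -2.09736782e+01,
        5.99209903e-03,  2.03688040e-03, -1.21370899e-04]), 'tool_pos': array([ 0.49427668, -0.13330801,  0.16652009]), 'orientation': array([[ 9.83869807e-01,  1.78882127e-01, -1.17765650e-03],
       [ 1.78883451e-01, -9.83869616e-01,  1.13538009e-03],
       [-9.55561246e-04, -1.32772945e-03, -9.99998662e-01]]), 'force': array([-0.84090006, -0.15219283, -3.01838529]), 'torque': array([ 0.02928597, -0.02555789,  0.04795491]), 'gripper_force': 79.32354211807251, 'width': 0.010305778688993345}
```

View pics/side3.png

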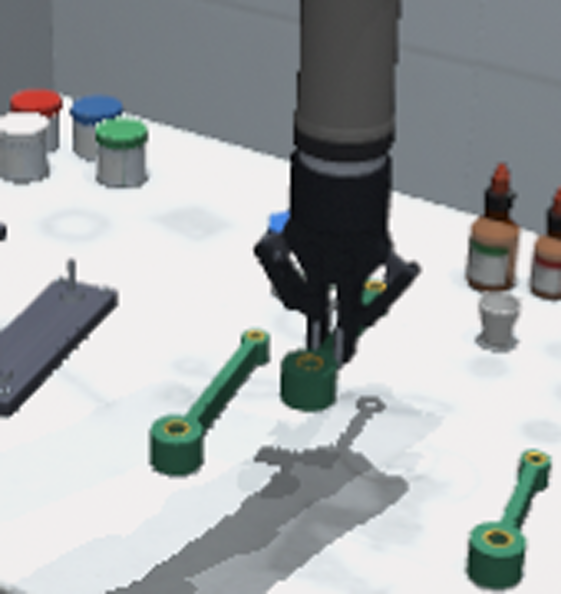

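The lever is lifted (boss hole at 308,362 and eye at 376,287 in the crop). Next: check level and the pose in the hand.

```bash
cat > lv.py <<'E'
# fit the held lever pose (grasp offset dx along arm, dz, pitch) to ring pixels in the side view
from m import *
import sys
from scipy.optimize import least_squares
def pose(side,top=None,yaw0=10.3):
    # unknown: big hole x,y, yaw, underside z, pitch ; sides: ring pixels
    def pts(p):
        x,y,a,z,t=p;d=np.array([np.cos(a)*np.cos(t),np.sin(a)*np.cos(t),np.sin(t)]);n=np.array([-np.cos(a)*np.sin(t),-np.sin(a)*np.sin(t),np.cos(t)])
        B=np.array([x,y,z]);return B+.032*n,B+.15*d+.024*n
    def f(p,i0):
        r=[]
        for im,o in obs:
            for P,q in zip(pts(p),o):
                if q is not None: r+=list(np.array(w2px(im,P))-q)
        return np.array(r+[(p[2]-i0[2])/np.radians(.5),(p[4]-i0[4])/np.radians(5)])
    obs=[side]+([top] if top else [])
    s=arm.get_state();g=s['tool_pos'];a=np.radians(yaw0)
    i0=[g[0]-.0475*np.cos(a),g[1]-.0475*np.sin(a),g[2]-.0788,a,0];i0=[i0[0],i0[1],a,i0[2],0]
    r=least_squares(f,i0,args=(i0,));p=r.x
    print('pred init px',[w2px(obs[0][0],P) for P in pts(i0)])
    print('big',p[:2],'yaw',np.degrees(p[2]),'z',p[3],'pitch',np.degrees(p[4]),'resid',r.fun.round(2),'tcp',g)
    return p
E
python3 - <<'E'
from lv import *
s=load('side');t=load('top')
B=blobs(s,(280,190,330,240));print(B)
T=blobs(t,(270,180,385,280));print(T)
E
```

```text
[(313.19523809523804, 206.33333333333331, np.int32(45)), (293.5304659498208, 229.11469534050175, np.int32(57))]
[(334.5728155339806, 193.97087378640776, np.int32(63)), (286.5157894736842, 199.96140350877192, np.int32(58)), (347.55944055944053, 253.4242424242424, np.int32(71)), (301.0378787878788, 264.3308080808081, np.int32(71))]
```

View pics/top3.png

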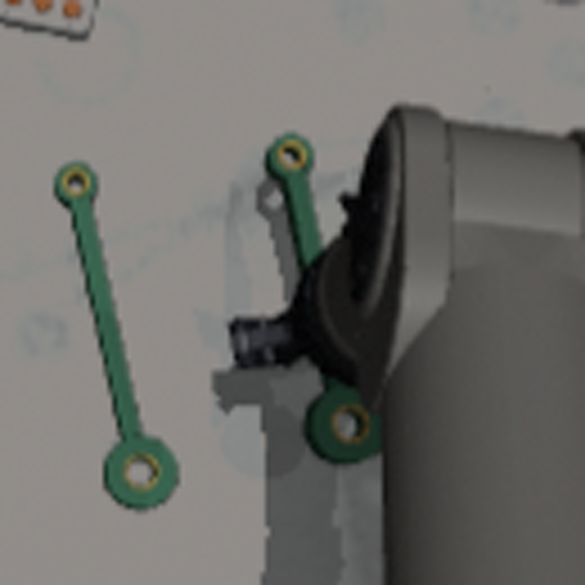

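The top crop shows both rings of the held lever (eye at 291,155, boss at 347,425), and the left lever is untouched. Fit both views.

```bash
python3 - <<'E'
from lv import *
s=load('side');t=load('top')
A=(s,[(293.53,229.11),(313.2,206.33)]);T=(t,[(347.56,253.42),(334.57,193.97)])
p=pose(A,T);pose(A)
# pin pose: both-view joint, for consistency of the calibration offsets
b=p[:2];a=np.radians(12.05);ph=np.array([.4176,.1502])
s_=arm.get_state();g=s_['tool_pos'][:2];d=g-b;da=a-p[2]
Rt=np.array([[np.cos(da),-np.sin(da)],[np.sin(da),np.cos(da)]])
print('target tcp',ph+Rt@d,'da',np.degrees(da))
E
```

```text
pred init px [(np.float64(293.815616102847), np.float64(229.47421326380984)), (np.float64(313.76100371374326), np.float64(206.18892841947405))]
big [ 0.44595887 -0.14104681] yaw 10.320311114523104 z 0.08901768959191303 pitch -0.575919192924507 resid [-0.24  0.03  0.04  0.03  0.15  0.03  0.01 -0.17  0.04 -0.12] tcp [ 0.49427668 -0.13330801  0.16652009]
pred init px [(np.float64(293.815616102847), np.float64(229.47421326380984)), (np.float64(313.76100371374326), np.float64(206.18892841947405))]
big [ 0.46376479 -0.13151211] yaw 10.298064355677608 z 0.07718020611083103 pitch -0.12056438648841859 resid [ 0.01  0.01 -0.01 -0.01 -0.   -0.02] tcp [ 0.49427668 -0.13330801  0.16652009]
target tcp [0.46566221 0.15939371] da 1.7296888854768961
```

```bash
python3 go.py .4657 .1594 .185 12.05
```

```text
turn [-0.08  0.05 -1.75] shift [ 0.0242 -0.2931 -0.0181] t 4.0 q [ 0.42  0.37 -0.24  1.8   0.1   0.98 -1.25]
```

```bash
python3 -m jog '[[[0,0,0,0,-0.003,-0.009,1],[0,0,0,0.001,-0.01,-0.018,1],[0,0,0,0.002,-0.022,-0.018,1],[0,0,-0.3,0.003,-0.037,-0.018,1],[0,0,-0.5,0.005,-0.055,-0.018,1]]]'
python3 -m jog '[[[0,0,-0.1,0.002,-0.02,0,1],[0,0,-0.2,0.003,-0.04,0,1],[0,0,-0.3,0.005,-0.06,0,1],[0,0,-0.4,0.007,-0.08,0,1],[0,0,-0.5,0.008,-0.1,0,1]]]'
python3 -m jog '[[[0,0,-0.1,0.001,-0.02,0,1],[0,0,-0.2,0.003,-0.04,0,1],[0,0,-0.3,0.005,-0.058,0,1],[0,0,-0.4,0.006,-0.073,0,1],[0,0,-0.5,0.007,-0.085,0,1]]]'
python3 -m jog '[[[0,0,-0.1,0.001,-0.01,0,1],[0,0,-0.2,0.002,-0.02,0,1],[0,0,-0.2,0.003,-0.03,0,1],[0,0,-0.2,0.003,-0.036,0,1],[0,0,-0.2,0.003,-0.036,0,1]]]'
python3 go.py .4657 .1594 .167 12.05
```

```text
time: 4.42
tool_pos: [0.49, -0.0771, 0.1862]
orientation: [[0.982, 0.187, 0.002], [0.187, -0.982, 0.0], [0.002, 0.0, -1.0]]
force: [-0.2, 0.5, -3.4]
width: 0.0103
gripper_force: 79.3
time: 4.83
tool_pos: [0.4785, 0.0243, 0.186]
orientation: [[0.98, 0.199, 0.002], [0.199, -0.98, 0.001], [0.002, -0.001, -1.0]]
force: [0.2, -0.2, -3.3]
width: 0.0103
gripper_force: 79.4
time: 5.25
tool_pos: [0.468, 0.1097, 0.186]
orientation: [[0.978, 0.209, 0.001], [0.209, -0.978, 0.002], [0.001, -0.001, -1.0]]
force: [0.9, 1.0, -3.4]
width: 0.0102
gripper_force: 79.4
time: 5.67
tool_pos: [0.4646, 0.1438, 0.186]
orientation: [[0.978, 0.211, 0.002], [0.211, -0.978, 0.002], [0.002, -0.001, -1.0]]
force: [0.4, -0.5, -2.7]
width: 0.0102
gripper_force: 79.3
turn [-0.07 -0.1   0.11] shift [ 0.0043 -0.015   0.019 ] t 5.6667 q [-0.01  0.31 -0.39  1.84  0.14  1.01 -1.82]
```

```bash
python3 -m jog '[[[0,0,0,0.002,-0.005,0.003,1],[0,0,0,0.003,-0.01,0.008,1],[0,0,0.1,0.0043,-0.015,0.013,1],[0,0,0.1,0.0043,-0.015,0.017,1],[0,0,0.1,0.0043,-0.015,0.019,1]]]'
python3 -m jog '[[[0,0,0,0,0,0,1],[0,0,0,0,0,0,1],[0,0,0,0,0,0,1],[0,0,0,0,0,0,1],[0,0,0,0,0,0,1]]]'
python3 - <<'E'
from m import *
s=snap('side');t=snap('top')
B=blobs(s,(170,150,260,240));print(B)
T=blobs(t,(190,170,275,290));print(T)
a=t['pixels'][175:285,190:280,::-1];b=s['pixels'][150:260,160:280,::-1]
f=lambda p,w:cv2.resize(np.ascontiguousarray(p),(w,500),interpolation=cv2.INTER_CUBIC)
cv2.imwrite('pics/fin.png',np.hstack([f(a,390),f(b,400)]))
E
python3 go.py .4657 .1594 .167 12.05
```

```text
time: 6.08
tool_pos: [0.4658, 0.1573, 0.1658]
orientation: [[0.978, 0.207, -0.0], [0.207, -0.978, -0.0], [-0.0, 0.0, -1.0]]
force: [-0.8, 0.8, -3.4]
width: 0.01
gripper_force: 79.3
time: 6.5
tool_pos: [0.4665, 0.1572, 0.1672]
orientation: [[0.979, 0.206, 0.002], [0.206, -0.979, 0.0], [0.002, 0.0, -1.0]]
force: [0.4, -0.4, -2.6]
width: 0.0104
gripper_force: 79.3
[(218.0, 151.0, np.int32(15)), (223.0724637681159, 181.55072463768113, np.int32(19)), (196.93103448275863, 200.82758620689654, np.int32(38))]
[(217.04273504273502, 203.97435897435898, np.int32(28))]
turn [ 0.01 -0.13 -0.16] shift [-0.0003 -0.0022  0.0001] t 6.6 q [-0.04  0.35 -0.39  1.85  0.16  0.97 -1.87]
```

View pics/fin.png

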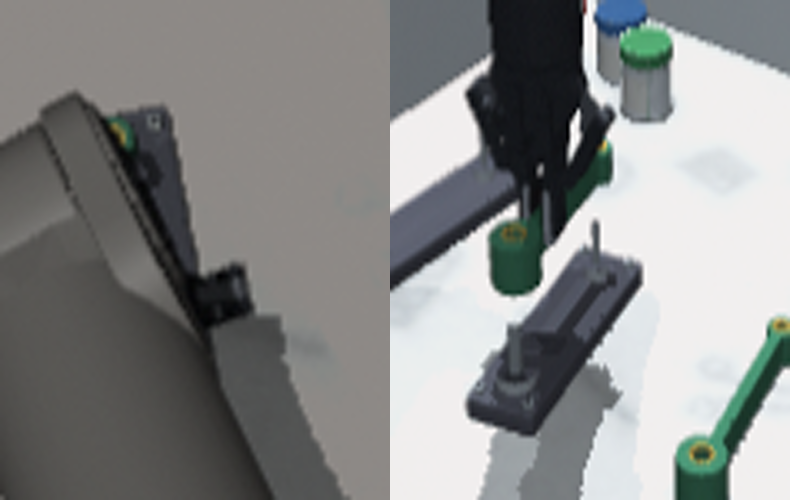

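Left (top view): the arm hides most of it. Right (side view): boss hole at (514,232) above the thick pin tip (515,327), all level. Now I refine the fixture pose by fitting its outline to both initial images, to trim the last millimetres.

```bash
cat > fit.py <<'E'
from lv import *
from scipy.optimize import minimize
# initial top view is no longer cached for the fixture, so use saved full pictures (1.4x) of it
cal={'top':load('top'),'side':load('side')}
S=4
img={n:cv2.resize(cv2.imread(f'pics/{n}1.png'),(560,420),interpolation=cv2.INTER_AREA).astype(float).mean(2) for n in cal}
box={'top':(195,185,255,290),'side':(175,190,245,255)}
def disc(c,r,z): 
    t=np.linspace(0,2*np.pi,24,endpoint=False);return [(c[0]+r*np.cos(k),c[1]+r*np.sin(k),z) for k in t]
def render(n,p):
    x,y,a=p;b=box[n];m=np.zeros(((b[3]-b[1])*S,(b[2]-b[0])*S),np.uint8)
    R=np.array([[np.cos(a),-np.sin(a)],[np.sin(a),np.cos(a)]]);c=np.array([x,y])
    parts=[[(*(c+R@np.array([i*.1075,j*.032])),z) for i in(-1,1) for j in(-1,1) for z in(0,.016)]]
    for i,r in((-1,.006),(1,.0035)):
        q=c+R@np.array([i*.075,0]);parts.append(disc(q,r,.016)+disc(q,r,.058))
    for P in parts:
        q=np.array([w2px(cal[n],k) for k in P]);q=((q-np.array(b[:2])+.5)*S*16-8).astype(np.int32)
        cv2.fillConvexPoly(m,cv2.convexHull(q),255,cv2.LINE_AA,4)
    return cv2.resize(m,None,fx=1/S,fy=1/S,interpolation=cv2.INTER_AREA)/255.
def cost(p,ns):
    e=0;p=np.array(p)/1000
    for n in ns:
        b=box[n];I=img[n][b[1]:b[3],b[0]:b[2]];hi,lo=np.percentile(I,85),np.percentile(I,15);D=np.clip((hi-I)/(hi-lo),0,1)
        m=render(n,p);e+=((m-D)**2).sum()
    return e
for ns in(['top'],['side'],['top','side']):
    r=minimize(cost,[491,166,210],args=(ns,),method='Nelder-Mead',options=dict(initial_simplex=[[491,166,210],[496,166,210],[491,171,210],[491,166,230]]))
    x,y,a=r.x/1000;d=.075*np.array([np.cos(a),np.sin(a)]);print(ns,r.x.round(2),'yaw',np.degrees(a),'cost',r.fun,'thick',np.array([x,y])-d,'thin',np.array([x,y])+d)
    for n in cal: print('  tips px',n,w2px(cal[n],(*(np.array([x,y])-d),.058)),w2px(cal[n],(*(np.array([x,y])+d),.058)))
s=cal['side'];print('boss ring side@.1205',px2w(s,196.93,200.83,.1205))
b=(170,190,245,255);save({'pixels':cv2.cvtColor(cv2.resize(cv2.imread('pics/side1.png'),(560,420),interpolation=cv2.INTER_AREA),cv2.COLOR_BGR2RGB)},'pin.png',b,10)
E
python3 fit.py
```

```text
['top'] [491.74 168.1  209.35] yaw 11.99461988020597 cost 12.358751372969973 thick [0.41838124 0.15251453] thin [0.56510631 0.18368751]
  tips px top (np.float64(227.44988980674606), np.float64(266.1585947108141)) (np.float64(216.3470084135695), np.float64(208.69459395091576))
  tips px side (np.float64(196.39237814692729), np.float64(220.83424408943787)) (np.float64(220.77533668074355), np.float64(197.82887856575258))
['side'] [493.42 167.56 214.41] yaw 12.285043082553528 cost 275.7668036112476 thick [0.42014045 0.15160433] thin [0.56670563 0.18352063]
  tips px top (np.float64(227.82393785189242), np.float64(265.4549938207954)) (np.float64(216.42599619943846), np.float64(208.08174021168094))
  tips px side (np.float64(197.06168136893922), np.float64(220.6723408746664)) (np.float64(221.15318112253118), np.float64(197.64392568257443))
['top', 'side'] [491.8  167.95 209.76] yaw 12.018399356634674 cost 294.82036599413595 thick [0.41844176 0.15233116] thin [0.56515387 0.18356503]
  tips px top (np.float64(227.523205797672), np.float64(266.1343500731391)) (np.float64(216.39509597641876), np.float64(208.6764064730957))
  tips px side (np.float64(196.45725185005955), np.float64(220.84489640706875)) (np.float64(220.8173540015626), np.float64(197.8340745487184))
boss ring side@.1205 [0.42093278 0.14879583 0.1205    ]
```

View pics/pin.png

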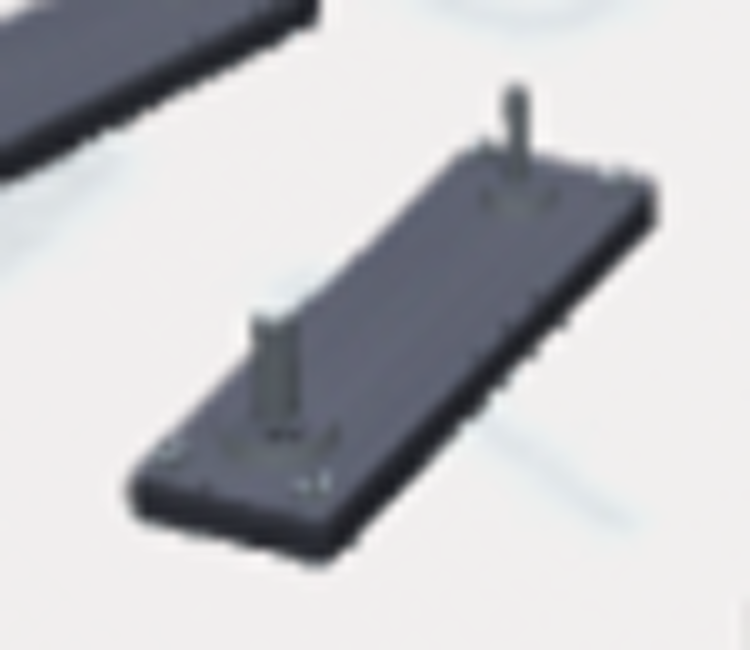

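```bash
python3 go.py .4663 .1612 .1668 12.05
python3 -m jog '[[[0,0,-0.1,0,-0.002,0,1],[0,0,-0.1,0,-0.004,0,1],[0,0,-0.1,0,-0.004,0,1],[0,0,-0.1,0,-0.004,0,1],[0,0,-0.1,0,-0.004,0,1]]]'
python3 -m jog '[[[0,0,0,0,0,0,1],[0,0,0,0,0,0,1],[0,0,0,0,0,0,1],[0,0,0,0,0,0,1],[0,0,0,0,0,0,1]]]'
python3 go.py .4663 .1612 .1668 12.05
python3 - <<'E'
from m import *
s=snap('side');t=snap('top')
print(blobs(s,(170,170,260,240)),blobs(t,(190,170,275,290)))
a=.21
for z in(.088,): print('expected px: boss',w2px(s,(.4182,.152,z+.032)),'eye',w2px(s,(.5649,.1833,z+.024)),w2px(t,(.5649,.1833,z+.024)))
save(s,'last.png',(150,130,290,250),5)
E
```

```text
turn [ 0.01 -0.13 -0.16] shift [ 0.0007 -0.0039  0.0003] t 6.6 q [-0.04  0.35 -0.39  1.85  0.16  0.97 -1.87]
time: 7.02
tool_pos: [0.4655, 0.1613, 0.1669]
orientation: [[0.978, 0.208, 0.002], [0.208, -0.978, 0.0], [0.002, 0.0, -1.0]]
force: [-0.5, -0.4, -3.7]
width: 0.0101
gripper_force: 79.3
time: 7.43
tool_pos: [0.4655, 0.1612, 0.1669]
orientation: [[0.978, 0.208, 0.002], [0.208, -0.978, 0.0], [0.002, 0.0, -1.0]]
force: [-1.0, 0.5, -4.3]
width: 0.0104
gripper_force: 79.3
turn [ 0.01 -0.1  -0.05] shift [0.0008 0.0002 0.0001] t 7.4333 q [-0.05  0.35 -0.39  1.85  0.16  0.97 -1.88]
[(222.0, 181.5, np.int32(12)), (195.78431372549016, 200.48039215686273, np.int32(42))] [(214.8368794326241, 204.63120567375884, np.int32(31))]
expected px: boss (np.float64(195.37262115093574), np.float64(201.05086587035564)) eye (np.float64(220.37553283973054), np.float64(181.61153314304963)) (np.float64(213.55994327892705), np.float64(205.13206003734845))
```

```bash
python3 -c "
from workcell import arm
print(arm.hand_in())"
```

```text
the job is handed in; nothing more can be done
None
```

The 150 mm lever is gripped at its balance point and held level about 3 cm above the right-hand fixture's pin tips, boss hole over the thick pin and eye hole over the thin pin to within about 1–2 mm by the cameras (eye end partly hidden, so less certain); handed in at about 7.5 s, nothing else touched.

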